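Load the marking jig and hold the sprung tweezers at their marked gap

ROBOT

A 6-joint arm with a two-finger parallel gripper is mounted at the origin on the work surface. World frame = base frame: x ahead of the robot, y to its left, z up, the work surface at z = 0. Lengths are in m, angles in rad, forces in N, time in s.
With the tool pointing down it reaches from about 0.25 to 0.775 m from the base axis. Payload 4 kg.
Tool frame: the origin (TCP) lies on the centre line of the jaws, within the pads' length; the fingertips stand 14 mm ahead of it and the grasp point (between the pads) lies 5 mm behind it (robot.tcp_to_tips is the distance from the TCP to the fingertips, in m); z points along the fingers, y is the line along which they close (so a half turn about z gives the same grasp; the last joint's range is limited). The gripper opens to 94 mm and grips with 3 to 60 N. Pads are 16 mm wide; open, the fingers measure 119 mm over their backs; the gripper's body (75 mm by 177 mm) begins 78 mm behind the grasp point.
Start: joints at [1.103, 0.087, 1.371, -0, 1.684, -0.103], TCP at [0.196, 0.514, 0.22] pointing down, gripper open.
Joint ranges: [-3.1, 3.1], [-0.76, 2.03], [0.27, 2.55], [-1.08, 4.22], [0.17, 2.65], [-2.57, 2.57]. Speed limits (rad/s): [2.79, 2.79, 3.14, 3.14, 3.14, 3.14].

INTERFACE

Orientations are given as [roll, pitch, yaw] about the fixed x, y, z axes, in that order (R = Rz(yaw) Ry(pitch) Rx(roll)).
In Python, from bench import robot gives the robot as it stands.
- The arm moves only by the tool carry_out, never from a script. Its argument "increments" is a list of rows, each a list of 3 entries, a list of its own where there are three numbers: the closure in counts, from 0 (fully open) to 255 (shut), then the shift along the tool's x, y, z in mm, then the turn about the tool's z in degrees. In form: [[fingers, [dx, dy, dz], twist], ...]. A call has 1 to 8 rows; each row shifts and turns the commanded pose from where the row before left it, along the tool's axes as they then stand; what a row does not reach is not made up. A row lasts 1/10 s, in which the tool goes at most 50 mm and 8.59 degrees, less where a joint would pass 70% of its speed; a pose out of reach is approached as far as the arm can. A call with a gripper value outside its range is refused whole. The fingers move at their own pace and stop on an object; the grip force is fixed at half the most. Time passes only in rows, so rows that do not move let the fingers close. It gives the time, the measured TCP pose, the force, the opening and the grip force at its end, in the units of the state.
- robot.get_obs(): the state, without advancing time (a new reading comes with each control period).
- robot.snapshot(name): name is "scene" or "top" or "wrist"; returns the picture (420x560x3 uint8, blue, green, red); there is no depth.
- robot.get_calibration(name): a dict with "vfov" (degrees; the focal length in pixels is half the picture's height over the tangent of half this angle, whatever the lens; pixels are square), "cx", "cy" (the principal point, pixels), "k1" (the pictures are not rectified: a ray, as slopes to the right and down, at radius r is drawn at 1 + k1 r^2 times it, then the intrinsics apply), "T" (4x4, takes a point from camera to world coordinates). Camera axes: x right, y down, z forward; pixel columns grow to the right and rows downward; lengths in m; the calibration is good to about 2 mm. A picture is of the moment at which its call begins: read the wrist's pose just before it. get_calibration takes no time and is no camera call; for the wrist camera it gives the pose at the moment of the call.
- robot.close_job(): hands the job in; it is judged then, once.
The state is a dict: "time": time; "joint_positions": joint angles; "qvel": joint speeds; "joint_torque": joint torques, N m; "tool_pos": TCP position; "ee_rot": TCP orientation; "wrist_force": force on the tool from outside, world axes, zero at the start; "wrist_torque": the same for the moment, N m; "width": finger opening in m; "finger_force": force on a finger pad.
Only numpy, scipy, OpenCV 4.12 (cv2) and the standard library are available. Lean on these libraries where they do the work, as an engineer would, in place of code of your own. Each camera call takes 0.05 s, during which the arm holds its last target. There are 200 camera calls.

TASK

Load the laser marking jig in its numbered order: stand the plain pin fully home in pocket 1 first, then the headed pin fully home in pocket 2. Then pick up the sprung tweezers and hold them level over place 3, a few centimetres clear of the jig, squeezed so that the inner edge of the moving tip is in line with the black marker on their gauge bar. Finish while still holding them there with the gap steady: do not put them down or let go; leave the other things on the desk where they are.

Things in the scene. Friction and masses are not known exactly. Their poses are not given: they have to be found in the camera images.
- jig: fixed aluminium block, 100 (x) x 250 (y) x 30 mm high, origin at the centre of its underside, z up. On its top, in a row along its y axis: pocket 1 at y = +90 mm, pocket 2 at y = +30 mm, place 3 (a flat, engraved 42 mm square outline, no hole) at y = -70 mm; all at x = 0. On the -x edge 1, 2 or 3 dark dots give the number.
- pocket1 (a point): centre of the mouth of pocket 1 (one dot), level with the jig's top. Round blind hole, 18 mm wide, 20 mm deep, with a 2 mm chamfer. Axes as the jig's.
- pocket2 (a point): centre of the mouth of pocket 2 (two dots), the same size as pocket 1.
- place3 (a point): centre of place 3 (three dots), the engraved square on the jig's flat top, at the level of the top.
- plain_pin: loose straight steel pin, 16 mm diameter, 60 mm tall, with no head, 90 g, the foot chamfered; it starts standing upright on the desk. Origin at the centre of its foot, z up the pin.
- headed_pin: loose steel pin, 16 mm shank with a 26 mm diameter round head (the top 18 mm of its 60 mm height), 130 g, the foot chamfered; it starts standing upright on the desk. Origin at the centre of its foot, z up the pin.
- rest: fixed black tool rest on which the tweezers lie: base plate 130 (x) x 80 (y) x 6 mm with two cross bars, each 10 mm wide, 66 mm long (along y), tops 34 mm above the desk, centred at x = -52 and x = +40 mm. Origin at the centre of its underside.
- tweezers: loose sprung steel tweezers (115 g) lying flat on the rest, 12 mm tall, 156 mm long (x from -90 mm at the heel to +66 mm). Origin at the underside between the two dark grip pads; x to the tips, y from the fixed blade (-y) to the moving blade (+y), z up. A gauge bar (8 mm wide, 6 mm high) runs along y from the fixed blade just beyond the tips, x = 58 to 66 mm.
- grip (a point): the point to grip the tweezers, across their y axis: midway between the pads, 6 mm above the underside, at the centre of mass. Outer pad faces are at y = -22 mm (flat, 24 mm long, on the fixed blade) and y = +22 mm (12 mm diameter upright round on the moving blade): 44 mm apart when not squeezed.
- blade (a joint): squeeze of the moving blade, rad: 0 = open (tip gap 32 mm), grows as squeezed, stop at 0.23. Pivot in the heel at x = -80, y = +6 mm of the tweezers, 80 mm behind the pads, 130 mm behind the tip: tip gap = 32 mm - 130 mm x value; the pads close by 80 mm x value. Its spring pushes with about 4 N at the pads when open, rising 0.6 N per mm of pad travel.
- marker (a joint): place of the black marker along the gauge bar, m, 0 to 0.016, set before the start and stiff. The tip gap it asks for is 8 mm + this value: the squeeze wanted is (0.024 - value) / 0.130 rad.
- blade_tip (a point): inner edge of the moving blade's tip, on its top face (tweezers x = 50, y = +16, z = 12 mm when open).
- fixed_tip (a point): inner edge of the fixed blade opposite (tweezers x = 50, y = -16, z = 12 mm). Tip gap = distance across y between this and blade_tip.
- mark (a point): centre line of the marker, at the end that faces the tips (tweezers x = 55, z = 12 mm); axes as the tweezers'. The marker's upright blade is 3 mm wide and 10 mm long.
- bushing: bystander: loose brass ring, 40 mm across, 25 mm tall, origin at the centre of its underside.
- screwdriver: bystander: loose screwdriver lying near the robot.
- brush: bystander: loose brush lying beyond the jig.
- lens_jar: bystander: loose glass jar, 56 mm across, 60 mm tall, origin at the centre of its underside.
- weight: bystander: loose short steel cylinder, 40 mm across, 35 mm tall, origin at the centre of its underside.
Mind the look-alikes: they are no part of the job. Leave any purple look-alike of the plain_pin alone. What is shaped like the headed_pin but purple or red is not meant.

How it is judged:
On the way, in this order (a step that is already met when the one before it is completed fails the run):
1. the plain pin stands fully home in pocket 1, let go, while pocket 2 is still empty (horizontal distance between plain_pin and pocket1 below 0.004 m and z of plain_pin in the frame of pocket1 below -0.016 m and angle between plain_pin's own z axis and vertical below 0.12 rad and contact force between the fingers and plain_pin below 0.1 N and not (horizontal distance between headed_pin and pocket2 below 0.004 m and z of headed_pin in the frame of pocket2 below -0.016 m)), for 0.2 s.
2. the headed pin stands fully home in pocket 2, let go, with the plain pin still in pocket 1 (horizontal distance between headed_pin and pocket2 below 0.004 m and z of headed_pin in the frame of pocket2 below -0.016 m and angle between each of headed_pin, plain_pin's own z axis and vertical below 0.12 rad and contact force between the fingers and headed_pin below 0.1 N and horizontal distance between plain_pin and pocket1 below 0.004 m and z of plain_pin in the frame of pocket1 below -0.016 m and contact force between the fingers and plain_pin below 0.1 N), for 0.2 s.
3. the tweezers are lifted off the rest in the fingers (height (world z) of tweezers above 0.05 m and contact force between the fingers and tweezers above 1 N and contact force between tweezers and rest below 0.05 N), for 0.2 s.
At the end, for the whole second after the job is handed in: Plain pin home in pocket 1, headed pin in 2 (4 mm, 7 degrees), let go; tweezers still in the fingers (over 2 N), steady, level within 17 degrees, within 30 mm of place 3, 12 to 120 mm above it, touching nothing else; moving tip within 2.5 mm of the marker line for the last second (all of step 2 and y of blade_tip in the frame of mark between -0.0025 and 0.0025 m and velocity of joint blade between -0.05 and 0.05 rad/s and horizontal distance between tweezers and place3 below 0.03 m and z of tweezers in the frame of place3 between 0.012 and 0.12 m and angle between tweezers's own z axis and vertical below 0.3 rad and linear speed of tweezers below 0.03 m/s and contact force between the fingers and tweezers above 2 N and contact force between tweezers and jig below 0.05 N and contact force between tweezers and plain_pin below 0.05 N and contact force between tweezers and headed_pin below 0.05 N); the arm keeps its last pose, push and grip.
It fails at once if a bystander is shifted by more than 30 mm (distance of any of bushing, screwdriver, brush, lens_jar, weight from where it was at the start of the episode above 0.03 m).
It also fails if it takes over 61 s, if anything falls off the work surface, if the arm or the gripper's body presses on something with over 40 N, if the wrist force passes 120 N, or if a joint passes its speed limit or range.

## Working session

There is one attempt and no reset: what is moved stays moved. The work goes in short steps, Python scripts to look and compute and a tool call to move; the robot and the scene stay as the last step left them, time stands still between calls to the robot, and variables do not carry over. Pictures are saved under pics/ and viewed, at most 10 in all, crops included, and the job is handed in when it is done.

Besides the shell and the picture viewer there is one more tool, called after "Call:" as name(argument=value, ...), one argument or row to a line, values as JSON. carry_out: Moves the arm, as the interface text tells. Its arguments: {"type":"object","properties":{"increments":{"type":"array","items":{"type":"array"}}},"required":["increments"]}

```bash
mkdir -p pics
cat > h.py <<'E'
import numpy as np, cv2
from bench import robot
def cal(n):
    c=robot.get_calibration(n); f=210/np.tan(np.radians(c["vfov"])/2)
    K=np.array([[f,0,c["cx"]],[0,f,c["cy"]],[0,0,1]]); return K,np.array([c["k1"],0,0,0,0.]),np.array(c["T"])
def ray(C,uv,z):
    K,d,T=C; p=cv2.undistortPoints(np.array([[uv]],float),K,d)[0,0]
    v=T[:3,:3]@np.array([*p,1]); return T[:3,3]+v*(z-T[2,3])/v[2]
def proj(C,X):
    K,d,T=C; Ti=np.linalg.inv(T)
    return cv2.projectPoints(np.array(X,float).reshape(-1,3),cv2.Rodrigues(Ti[:3,:3])[0],Ti[:3,3],K,d)[0][:,0]
E
python3 - <<'E'
from h import *
for n in("scene","top"):
    im=robot.snapshot(n); cv2.imwrite(f"pics/{n}.png",im); cv2.imwrite(f"pics/{n}_b.png",cv2.resize(im,(800,600),interpolation=cv2.INTER_CUBIC))
    K,d,T=cal(n); print(n,K[0,0],d[0],T.round(3).tolist())
print(robot.get_obs())
E
```

```text
scene 510.09313248417357 -0.09441283409395994 [[-0.778, 0.424, -0.464, 1.083], [0.628, 0.498, -0.598, 0.681], [-0.023, -0.757, -0.653, 0.758], [0.0, 0.0, 0.0, 1.0]]
top 449.7926787096153 -0.14918506231180292 [[-0.024, -0.994, 0.111, 0.432], [-1.0, 0.023, -0.007, 0.028], [0.004, -0.111, -0.994, 1.277], [0.0, 0.0, 0.0, 1.0]]
{'time': 0.1, 'joint_positions': array([ 1.10290905e+00,  8.79110589e-02,  1.37207483e+00,  1.17255430e-05,
        1.68358038e+00, -1.03081573e-01]), 'qvel': array([-0.00209948, -0.00225117, -0.00185603, -0.00086861, -0.00052267,
       -0.0006216 ]), 'joint_torque': array([ 1.74296743e-03, -3.41248047e+01, -3.03303659e+01,  7.19314325e-02,
        3.04017670e-02, -1.14107961e-04]), 'tool_pos': array([0.19600949, 0.51340594, 0.21841916]), 'ee_rot': array([-3.13963071e+00, -2.14675090e-04,  2.77678804e+00]), 'wrist_force': array([-0.17148467, -0.23712467, -0.07580146]), 'wrist_torque': array([ 0.03748186, -0.02244013, -0.00580698]), 'finger_force': 0.0, 'width': 0.09395083531886962}
```

View pics/top_b.png

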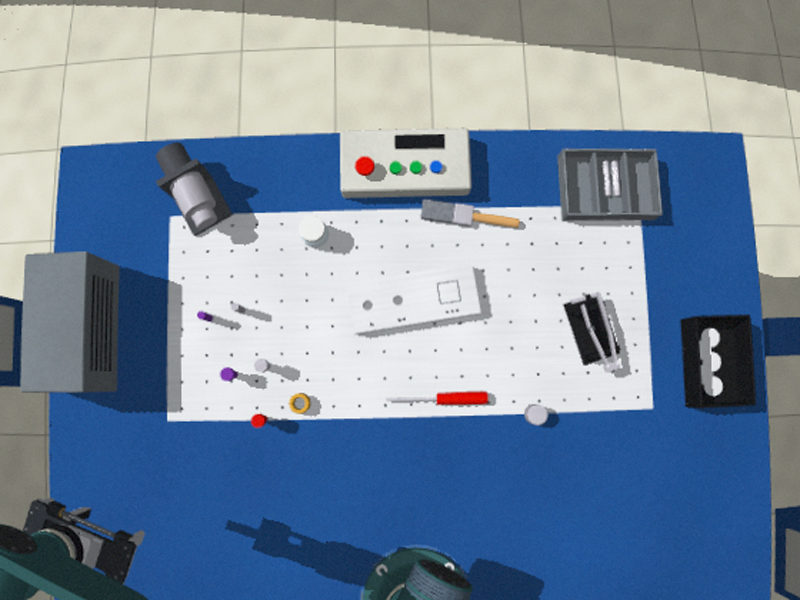

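View pics/scene_b.png

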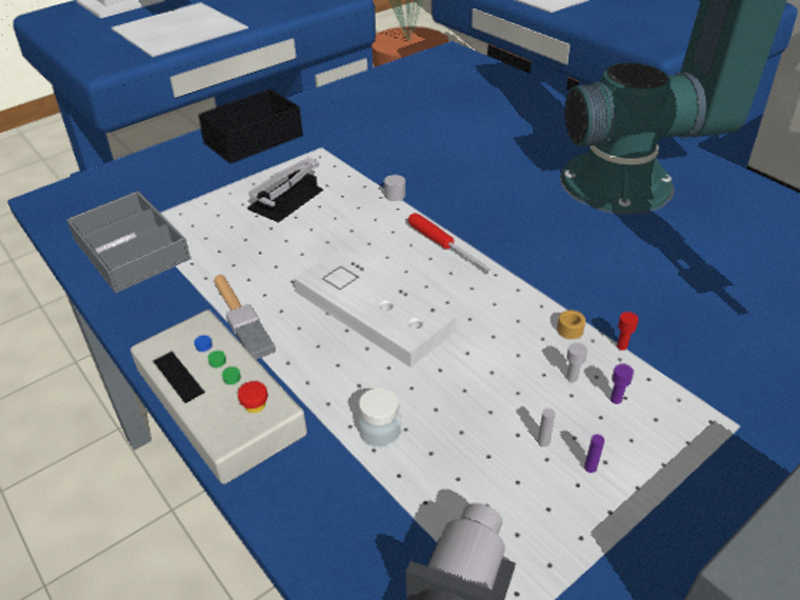

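The candidates in the top view (800 px scale) are:
- Grey slim pin at (237,307), and its purple look-alike at (202,315).
- Grey headed pin at (262,365), and its purple (228,374) and red (258,421) look-alikes.

The grey pair fits the description. I'll confirm that in an enlarged crop.

Run:
```python
from h import *
im=cv2.imread("pics/top.png")
r=lambda a,s:cv2.resize(a,None,fx=s,fy=s,interpolation=cv2.INTER_CUBIC)
c=np.zeros((600,800,3),np.uint8)
a=r(im[205:265,130:210],5); c[:300,:400]=a       # pins: x=130+u/5,y=205+v/5
b=r(im[180:240,245:345],4); c[300:540,:400]=b   # jig: x=245+u/4, y=180+(v-300)/4
t=r(im[195:270,385:450],6); c[:450,400:790]=t   # tw: x=385+(u-400)/6
cv2.imwrite("pics/c1.png",c)
```

```text
(no output)
```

View pics/c1.png

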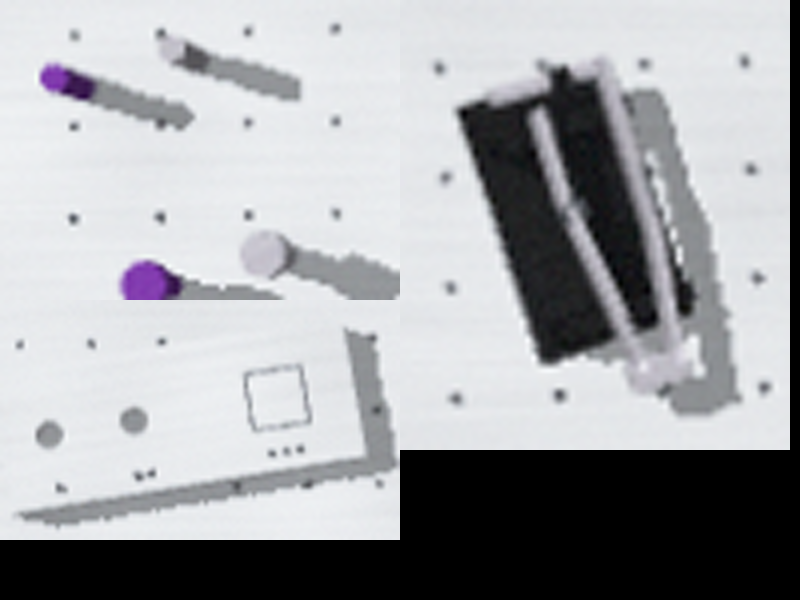

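Run:
```python
from h import *
C=cal("top")
f=lambda u,v,s,x0,y0:((u+.5)/s-.5+x0,(v+.5)/s-.5+y0)
P=lambda u,v:f(u,v,5,130,205); J=lambda u,v:f(u,v-300,4,245,180); T=lambda u,v:f(u-400,v,6,385,195)
for n,p,z in [("plain",P(172,48),.06),("purplain",P(55,77),.06),("headed",P(265,254),.06),("purhead",P(147,284),.06),
 ("red",(258*.7,421*.7),.06),("bush",(300*.7,403*.7),.025),("weight",(538*.7,412*.7),.035),("jar",(313*.7,230*.7),.06),
 ("p1",J(49,434),.03),("p2",J(134,420),.03),("sq",J(277,398),.03),("d1",J(61,488),.03),("d2",J(145,475),.03),("d3",J(286,451),.03),
 ("gaugeL",T(487,97),.043),("gaugeR",T(612,66),.043),("padM",T(572,208),.046),("padF",T(645,190),.046),("heel",T(660,380),.046),
 ("restTL",T(458,108),.006),("restBL",T(543,363),.006),("restBR",T(690,312),.006)]:
    print(n,(ray(C,p,z)[:2]*1000).round(1))
S=cal("scene");s=lambda u,v:(u*.7,v*.7)
for n,p,z in [("plain",s(548,412),.06),("headed",s(577,348),.06),("p1",s(416,324),.03),("p2",s(386,306),.03)]: print("S",n,(ray(S,p,z)[:2]*1000).round(1))
```

```text
plain [580.  336.7]
purplain [565.5 402.5]
headed [466.1 285.1]
purhead [450.9 350.4]
red [360.1 291.4]
bush [391.7 216.2]
weight [ 363.1 -244.1]
jar [725.  183.3]
p1 [580.6  82.2]
p2 [589.1  22.6]
sq [602.3 -77.8]
d1 [542.6  74.5]
d2 [550.3  15.9]
d3 [564.8 -82.9]
gaugeL [ 576.6 -315.5]
gaugeR [ 590.  -376.5]
padM [ 523.5 -352.4]
padF [ 531.  -387.9]
heel [ 442.5 -390.3]
restTL [ 576.  -311.3]
restBL [ 452.8 -346.7]
restBR [ 474.9 -420.6]
S plain [581.4 336.2]
S headed [467.9 285.9]
S p1 [582.2  84. ]
S p2 [591.   24.4]
```

The crop confirms the targets: the grey plain pin is at world (580,337) mm, the grey headed pin at (466,285), and the purple and red ones beside them are look-alikes. The spacings agree with the given sizes (pocket 1 to 2 is 60 mm, pocket 1 to place 3 is 161 mm), and the jig yaw is about 7.8°. The tweezers lie with tips towards +x and the moving blade towards +y.

```bash
cat >> h.py <<'E'
def plan(pos,yawdeg,n,p0=None,y0=None):
    o=robot.get_obs(); p=np.array(o["tool_pos"])*1000 if p0 is None else np.array(p0,float); y=np.degrees(o["ee_rot"][2]) if y0 is None else y0
    pos=np.array(pos,float); dy=(yawdeg-y+180)%360-180; rows=[]
    for i in range(n):
        a=np.radians(y); R=np.array([[np.cos(a),np.sin(a),0],[np.sin(a),-np.cos(a),0],[0,0,-1]])
        d=np.round(R.T@((pos-p)/(n-i)),1); t=round(-((yawdeg-y+180)%360-180)/(n-i),1); rows.append([d.tolist(),t]); p=p+R@d; y-=t
    print(rows,p.round(1),round(y,1))
E
python3 - <<'E'
from h import *
plan([580,337,150],97.8,12,[196,514,220],159.1)
E
```

```text
[[[-35.2, -2.4, 5.8], 5.1], [[-35.2, 0.8, 5.8], 5.1], [[-35.0, 3.9, 5.8], 5.1], [[-34.5, 7.0, 5.8], 5.1], [[-33.8, 10.0, 5.8], 5.1], [[-32.8, 13.0, 5.9], 5.1], [[-31.5, 15.9, 5.8], 5.1], [[-29.9, 18.6, 5.9], 5.1], [[-28.1, 21.2, 5.8], 5.1], [[-26.2, 23.6, 5.9], 5.1], [[-23.9, 25.8, 5.8], 5.2], [[-21.6, 27.9, 5.9], 5.1]] [580. 337. 150.] 97.8
```

Call:
carry_out(
  increments=[
    [60,[-35,-2,6],5],
    [60,[-35,1,6],5],
    [60,[-35,4,6],5],
    [60,[-34.5,7,6],5],
    [60,[-34,10,6],5],
    [60,[-33,13,6],5],
    [60,[-31.5,16,6],5],
    [60,[-30,18.5,6],5],
  ],
)

```text
time: 0.9
tool_pos: [0.4542, 0.3968, 0.1706]
ee_rot: [-3.14, -0.0, 2.075]
wrist_force: [0.6, 0.7, 0.2]
width: 0.0721
finger_force: 0.0
```

Call:
carry_out(
  increments=[
    [60,[-28,21,5],5],
    [60,[-26,23.5,5],5],
    [60,[-24,26,5],5],
    [60,[-21.5,28,5],6],
    [60,[0,0,0],0],
    [60,[0,0,0],0],
  ],
)

```text
time: 1.5
tool_pos: [0.582, 0.3406, 0.1501]
ee_rot: [-3.139, 0.0, 1.712]
wrist_force: [-0.8, -0.3, 0.4]
width: 0.0718
finger_force: 0.0
```

Run:
```python
from h import *
o=robot.get_obs(); C=cal("wrist"); im=robot.snapshot("wrist"); cv2.imwrite("pics/w1.png",im)
print(o["tool_pos"],np.degrees(o["ee_rot"]),o["width"]); print(C[2].round(3),proj(C,[[.58,.337,.06],[.58,.337,0]]))
```

```text
[0.58195384 0.34064739 0.15010391] [-1.79847849e+02  7.13897102e-03  9.80794260e+01] 0.07183280210648706
[[ 0.99   0.136  0.035  0.571]
 [ 0.14  -0.952 -0.271  0.419]
 [-0.003  0.274 -0.962  0.316]
 [ 0.     0.     0.     1.   ]] [[280.1088739  221.0995687 ]
 [280.67787396 202.35486431]]
```

View pics/w1.png

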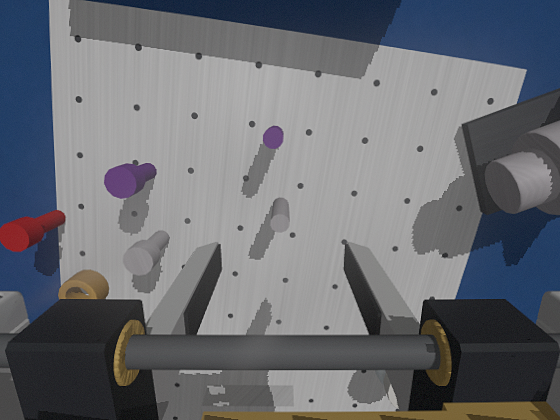

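The wrist view shows the pin's top at (280,222), against (280,221) projected for (580,337), so the position is confirmed. Before descending I'll check the clearance to the microscope at right (lens at about (520,185), base corner at (482,212)).

Run:
```python
from h import *
C=cal("wrist")
for uv in [(482,212),(490,200),(520,185),(465,125)]:
    print(uv,[(ray(C,uv,z)[:2]*1000).round(0).tolist() for z in(0,.06,.12)])
print("headed",ray(C,(138,259),.06))
o=robot.get_obs();print(o["tool_pos"])
plan([580,337,45],97.8,5)
```

```text
(482, 212) [[781.0, 356.0], [741.0, 368.0], [701.0, 381.0]]
(490, 200) [[785.0, 370.0], [744.0, 379.0], [704.0, 389.0]]
(520, 185) [[810.0, 389.0], [764.0, 394.0], [719.0, 400.0]]
(465, 125) [[739.0, 436.0], [707.0, 433.0], [675.0, 430.0]]
headed [0.46525888 0.28702156 0.06      ]
[0.58138519 0.34136772 0.15087015]
[[[-0.8, -0.4, 21.2], np.float64(0.1)], [[-0.8, -0.4, 21.2], np.float64(0.1)], [[-0.8, -0.4, 21.2], np.float64(0.1)], [[-0.9, -0.4, 21.1], np.float64(0.0)], [[-0.8, -0.4, 21.2], np.float64(0.1)]] [580. 337.  45.] 97.8
```

Call:
carry_out(
  increments=[
    [60,[-4,-1,0],0],
    [60,[0,0,35],0],
    [60,[0,0,35],0],
    [60,[0,0,33],0],
    [60,[0,0,0],0],
    [60,[0,0,0],0],
  ],
)

```text
time: 2.15
tool_pos: [0.5808, 0.3376, 0.049]
ee_rot: [-3.141, -0.0, 1.714]
wrist_force: [-0.0, -0.1, 0.2]
width: 0.0717
finger_force: 0.0
```

Run:
```python
from h import *
im=robot.snapshot("wrist"); cv2.imwrite("pics/w2.png",im)
print(np.mean([robot.get_obs()["tool_pos"] for _ in range(5)],0),robot.get_obs()["time"])
```

```text
[0.582112   0.33806945 0.0508748 ] 2.2
```

Call:
carry_out(
  increments=[
    [200,[0,0,0],0],
    [200,[0,0,0],0],
    [200,[0,0,0],0],
    [200,[0,0,0],0],
    [200,[0,0,0],0],
    [200,[0,0,0],0],
  ],
)

```text
time: 2.8
tool_pos: [0.5817, 0.337, 0.0485]
ee_rot: [-3.142, -0.0, 1.712]
wrist_force: [-0.1, 0.7, -0.8]
width: 0.0273
finger_force: 0.0
```

Call:
carry_out(
  increments=[
    [230,[0,0,0],0],
    [230,[0,0,0],0],
    [230,[0,0,0],0],
    [230,[0,0,0],0],
  ],
)

```text
time: 3.2
tool_pos: [0.5816, 0.3371, 0.0484]
ee_rot: [-3.141, 0.0, 1.712]
wrist_force: [-0.1, -0.4, 0.2]
width: 0.0153
finger_force: 30.0
```

Run:
```python
from h import *
o=robot.get_obs();print(o["time"],o["tool_pos"],o["width"],o["finger_force"])
plan([581.5,83,128],97.8,8,[581.5,337.3,128],98.1)
```

```text
3.2 [0.58164119 0.33705229 0.048391  ] 0.015281550490606484 29.990848791785538
[[[-31.5, -4.5, 0.0], 0.0], [[-31.5, -4.5, 0.0], 0.0], [[-31.5, -4.5, 0.0], 0.1], [[-31.5, -4.4, 0.0], 0.0], [[-31.5, -4.4, 0.0], 0.0], [[-31.4, -4.4, 0.0], 0.1], [[-31.5, -4.4, 0.0], 0.1], [[-31.4, -4.3, 0.0], -0.0]] [581.5  83.  128. ] 97.8
```

Call:
carry_out(
  increments=[
    [230,[0,0,-30],0],
    [230,[0,0,-30],0],
    [230,[-31.5,-4.5,0],0],
    [230,[-31.5,-4.5,0],0],
    [230,[-31.5,-4.5,0],0],
    [230,[-31.5,-4.5,0],0],
    [230,[-31.5,-4.5,0],0],
    [230,[-31.5,-4.5,0],0],
  ],
)

```text
time: 4.0
tool_pos: [0.5812, 0.1449, 0.1083]
ee_rot: [-3.141, -0.0, 1.712]
wrist_force: [0.2, 1.4, -0.3]
width: 0.0154
finger_force: 30.0
```

Call:
carry_out(
  increments=[
    [230,[-31.5,-4.5,0],0],
    [230,[-25,-4,0],0],
    [230,[-6,0,0],0],
    [230,[0,0,0],0],
    [230,[0,0,0],0],
    [230,[0,0,0],0],
  ],
)

```text
time: 4.6
tool_pos: [0.5819, 0.0844, 0.1084]
ee_rot: [-3.142, -0.001, 1.714]
wrist_force: [-0.1, 0.3, -1.4]
width: 0.0152
finger_force: 30.0
```

Run:
```python
from h import *
o=robot.get_obs();print(o["time"],o["tool_pos"],o["ee_rot"],o["width"],o["finger_force"])
for n in("wrist","scene"):
    C=cal(n);im=robot.snapshot(n);cv2.imwrite(f"pics/{n}3.png",im)
    p=o["tool_pos"];print(n,proj(C,[[.581,.083,.03],[.5895,.0235,.03],[p[0],p[1],.06]]).round(1).tolist())
w=cv2.imread("pics/wrist3.png");s=cv2.imread("pics/scene3.png")
c=np.hstack([w[110:310,180:380],s[150:300,230:380].repeat(1,0)[:150]] if 0 else [cv2.resize(w[120:320,200:380],(400,444),interpolation=2),cv2.resize(s[150:261,220:320],(400,444),interpolation=2)])
cv2.imwrite("pics/c3.png",c)
```

```text
4.6 [0.58189897 0.08442504 0.1083757 ] [-3.14155896e+00 -6.02322144e-04  1.71369557e+00] 0.015217527297104355 29.99007447157055
wrist [[281.4, 223.3], [281.4, 292.4], [282.8, 235.2]]
scene [[291.3, 226.3], [270.5, 213.7], [291.4, 216.1]]
```

View pics/c3.png

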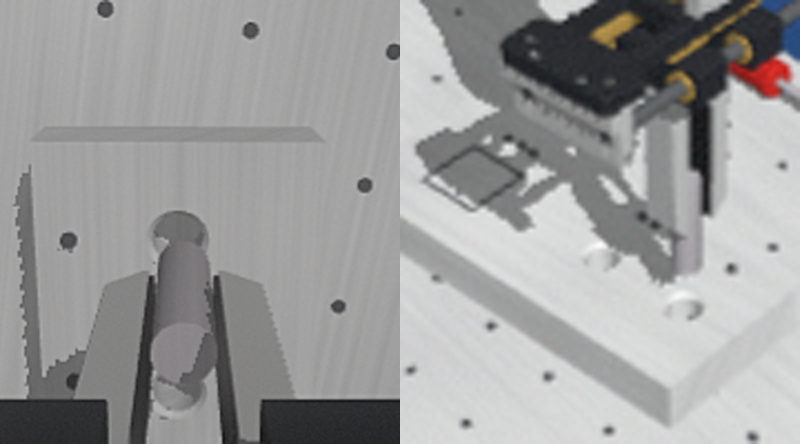

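The wrist crop shows pocket 1 centred near (280.3,227.6) in original pixels. The scene crop puts it at (291.2,226.5), matching the projection of (581,83). I'll compare the two numerically.

Run:
```python
from h import *
C=cal("wrist"); P=[robot.get_obs()["tool_pos"]]
im=cv2.imread("pics/wrist3.png")
print("pocket1 wrist",ray(C,(280.3,227.6),.03),"p2 bottom edge",ray(C,(281,297.8),.03))
# outline of chamfer circle r=11 for candidates
for cy in (.081,.083,.085):
    a=np.linspace(0,2*np.pi,60); q=proj(C,[[.581+.011*np.cos(t),cy+.011*np.sin(t),.03] for t in a]); print(cy,q.min(0),q.max(0))
S=cal("scene")
print("pocket1 scene",ray(S,(291.2,226.5),.03))
a=np.linspace(0,2*np.pi,60); q=proj(C,[[.5817+.0065*np.cos(t),.0845+.0065*np.sin(t),.0598] for t in a]); print("foot",q.min(0),q.max(0));
```

```text
pocket1 wrist [0.58064944 0.07924148 0.03      ] p2 bottom edge [0.58989761 0.0183126  0.03      ]
0.081 [266.9246574  211.96589323] [295.19559385 238.78980972]
0.083 [267.25902604 209.48843161] [295.58970387 236.42630635]
0.085 [267.59484514 207.00040421] [295.98545352 234.05279231]
pocket1 scene [0.58161797 0.08325016 0.03      ]
foot [273.18290935 225.81941338] [292.05374681 243.57522591]
```

Call:
carry_out(
  increments=[
    [230,[-2.5,-0.5,0],0],
    [230,[0,0,13],0],
    [230,[0,0,12],0],
    [230,[0,0,0],0],
    [230,[0,0,0],0],
  ],
)

```text
time: 5.2
tool_pos: [0.5811, 0.0805, 0.0822]
ee_rot: [-3.139, -0.0, 1.712]
wrist_force: [0.6, 1.0, -0.8]
width: 0.0153
finger_force: 30.0
```

Run:
```python
from h import *
o=robot.get_obs();print(o["time"],o["tool_pos"])
for n in("wrist","scene"): cv2.imwrite(f"pics/{n}4.png",robot.snapshot(n))
w=cv2.imread("pics/wrist4.png");s=cv2.imread("pics/scene4.png")
cv2.imwrite("pics/c4.png",np.hstack([cv2.resize(w[190:270,240:320],(400,400),interpolation=2),cv2.resize(s[195:245,265:315],(400,400),interpolation=2)]))
```

```text
5.2 [0.58107183 0.08053886 0.08219699]
```

View pics/c4.png

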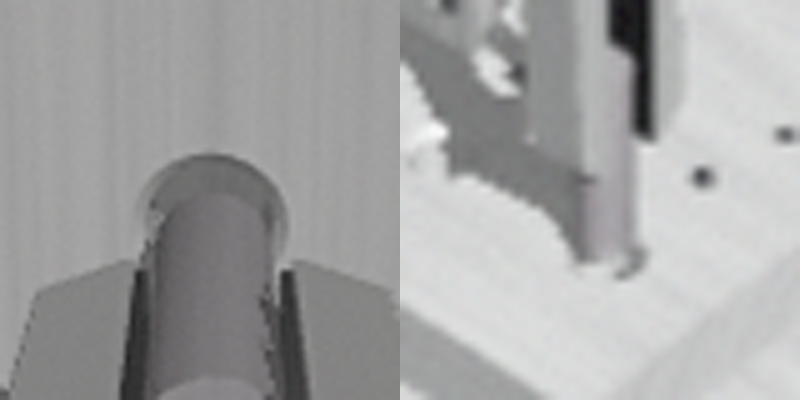

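Wrist crop: the foot's centre is about 1 mm short in +y of the pocket's centre (216,240 against 212,229, allowing for parallax). The scene crop agrees, with the pocket showing to the right of the pin. I'll correct that and lower gently.

Call:
carry_out(
  increments=[
    [230,[1.2,-0.3,0],0],
    [230,[0,0,0],0],
    [230,[0,0,3],0],
    [230,[0,0,3],0],
    [230,[0,0,2],0],
    [230,[0,0,0],0],
  ],
)

```text
time: 5.9
tool_pos: [0.5809, 0.0817, 0.0748]
ee_rot: [-3.14, -0.0, 1.712]
wrist_force: [0.4, 0.7, -0.5]
width: 0.0151
finger_force: 30.0
```

Call:
carry_out(
  increments=[
    [230,[0,0,4],0],
    [230,[0,0,4],0],
    [230,[0,0,4],0],
    [230,[0,0,2],0],
    [230,[0,0,0],0],
  ],
)

```text
time: 6.4
tool_pos: [0.5811, 0.0817, 0.0608]
ee_rot: [-3.141, -0.0, 1.712]
wrist_force: [-0.4, -0.8, -0.9]
width: 0.0151
finger_force: 30.0
```

Call:
carry_out(
  increments=[
    [230,[0,0,1],0],
    [230,[0,0,0.7],0],
    [230,[0,0,0],0],
    [60,[0,0,0],0],
    [60,[0,0,0],0],
    [60,[0,0,0],0],
    [60,[0,0,0],0],
    [60,[0,0,0],0],
  ],
)

```text
time: 7.2
tool_pos: [0.5815, 0.0818, 0.0599]
ee_rot: [3.141, -0.0, 1.712]
wrist_force: [0.2, -0.7, 0.1]
width: 0.0518
finger_force: 0.0
```

Run:
```python
from h import *
plan([466.3,286,130],97.8,6,[581.2,81.8,130],98.1)
```

```text
[[[36.4, -14.2, 0.0], 0.1], [[36.4, -14.2, 0.0], 0.0], [[36.4, -14.2, 0.0], 0.0], [[36.3, -14.2, 0.0], 0.1], [[36.3, -14.3, 0.0], 0.1], [[36.4, -14.4, 0.0], -0.0]] [466.3 286.  130. ] 97.8
```

Call:
carry_out(
  increments=[
    [60,[0,0,-35],0],
    [60,[0,0,-35],0],
    [60,[36.4,-14.2,0],0],
    [60,[36.4,-14.2,0],0],
    [60,[36.4,-14.2,0],0],
    [60,[36.4,-14.2,0],0],
    [60,[36.4,-14.2,0],0],
    [60,[36.2,-14.3,0],0],
  ],
)

```text
time: 8.0
tool_pos: [0.4653, 0.287, 0.13]
ee_rot: [3.141, -0.0, 1.712]
wrist_force: [0.7, 0.3, -0.4]
width: 0.0721
finger_force: 0.0
```

Call:
carry_out(
  increments=[
    [60,[0,0,0],0],
    [60,[0,0,0],0],
    [60,[0,0,0],0],
  ],
)

```text
time: 8.3
tool_pos: [0.4666, 0.285, 0.1298]
ee_rot: [3.141, 0.0, 1.711]
wrist_force: [0.2, -0.8, 0.6]
width: 0.0716
finger_force: 0.0
```

Run:
```python
from h import *
o=robot.get_obs();print(o["time"],o["tool_pos"],o["width"])
C=cal("wrist")
for n in("wrist","scene"): cv2.imwrite(f"pics/{n}5.png",robot.snapshot(n))
w=cv2.imread("pics/wrist5.png");s=cv2.imread("pics/scene5.png")
print(proj(C,[.4663,.286,.06]),proj(cal("scene"),[[.4663,.286,.06],[.5813,.0818,.07]]))
cv2.imwrite("pics/c5.png",np.hstack([cv2.resize(w[160:340,190:370],(400,400),interpolation=2),cv2.resize(s[190:250,260:320],(400,400),interpolation=2)]))
```

```text
8.3 [0.46664325 0.28504473 0.12984739] 0.07161929479191118
[[282.52789459 223.90738418]] [[404.50458138 243.25495992]
 [290.79051389 211.7124889 ]]
```

View pics/c5.png

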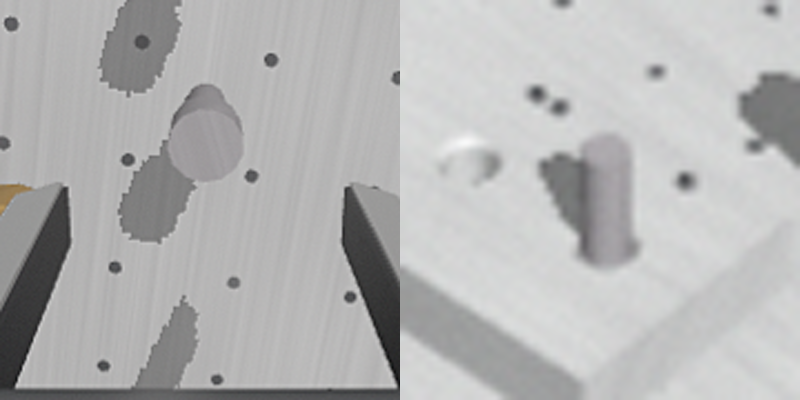

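The plain pin stands home: its top is at (291,212.5), against (290.8,211.7) predicted. The headed pin's head is at wrist (282,225), right under the tool, so I can descend and grip the head.

Call:
carry_out(
  increments=[
    [60,[0,0,30],0],
    [60,[0,0,30],0],
    [60,[0,0,23],0],
    [60,[0,0,0],0],
    [60,[0,0,0],0],
    [230,[0,0,0],0],
    [230,[0,0,0],0],
    [230,[0,0,0],0],
  ],
)

```text
time: 9.2
tool_pos: [0.467, 0.2861, 0.0483]
ee_rot: [3.139, -0.001, 1.712]
wrist_force: [-0.4, -0.5, -0.5]
width: 0.0516
finger_force: 0.0
```

Call:
carry_out(
  increments=[
    [230,[0,0,0],0],
    [230,[0,0,0],0],
    [230,[0,0,0],0],
    [230,[0,0,0],0],
  ],
)

```text
time: 9.6
tool_pos: [0.4662, 0.2858, 0.0469]
ee_rot: [3.141, -0.0, 1.712]
wrist_force: [-0.2, 0.3, -0.3]
width: 0.0251
finger_force: 30.0
```

Run:
```python
from h import *
o=robot.get_obs();print(o["time"],o["tool_pos"],o["width"],o["finger_force"])
plan([589.2,22.4,125],97.8,8,[466.4,285.5,125],98.1)
```

```text
9.6 [0.46617738 0.28578651 0.04688722] 0.025130247353763322 30.00009387731552
[[[-34.7, 10.6, 0.0], 0.0], [[-34.7, 10.6, 0.0], 0.0], [[-34.7, 10.6, 0.0], 0.1], [[-34.7, 10.6, 0.0], 0.0], [[-34.7, 10.6, 0.0], 0.0], [[-34.7, 10.6, 0.0], 0.1], [[-34.7, 10.7, 0.0], 0.1], [[-34.7, 10.7, 0.0], -0.0]] [589.2  22.4 125. ] 97.8
```

Call:
carry_out(
  increments=[
    [230,[0,0,-30],0],
    [230,[0,0,-35],0],
    [230,[0,0,-35],0],
    [230,[-34.7,10.6,0],0],
    [230,[-34.7,10.6,0],0],
    [230,[-34.7,10.6,0],0],
    [230,[-34.7,10.6,0],0],
    [230,[-34.7,10.6,0],0],
  ],
)

```text
time: 10.4
tool_pos: [0.5431, 0.1201, 0.1462]
ee_rot: [-3.141, -0.0, 1.712]
wrist_force: [-0.2, 0.4, -1.8]
width: 0.0251
finger_force: 30.0
```

Call:
carry_out(
  increments=[
    [230,[-34.7,10.6,0],0],
    [230,[-34.7,10.7,0],0],
    [230,[-25,8,0],0],
    [230,[-9.5,3,0],0.3],
    [230,[0,0,0],0],
    [230,[0,0,0],0],
  ],
)

```text
time: 11.0
tool_pos: [0.5891, 0.0241, 0.1464]
ee_rot: [-3.141, -0.001, 1.708]
wrist_force: [0.1, -0.5, -1.7]
width: 0.0256
finger_force: 30.0
```

Call:
carry_out(
  increments=[
    [230,[0,0,20],0],
    [230,[0,0,20],0],
    [230,[0,0,10],0],
    [230,[0,0,6],0],
    [230,[0,0,0],0],
    [230,[0,0,0],0],
  ],
)

```text
time: 11.6
tool_pos: [0.5901, 0.0235, 0.0917]
ee_rot: [3.14, 0.0, 1.707]
wrist_force: [-0.4, 0.5, -1.3]
width: 0.0255
finger_force: 30.0
```

Run:
```python
from h import *
o=robot.get_obs();print(o["time"],o["tool_pos"],o["finger_force"])
for n in("wrist","scene"): cv2.imwrite(f"pics/{n}6.png",robot.snapshot(n))
w=cv2.imread("pics/wrist6.png");s=cv2.imread("pics/scene6.png")
cv2.imwrite("pics/c6.png",np.hstack([cv2.resize(w[180:270,235:325],(400,400),interpolation=2),cv2.resize(s[185:235,245:295],(400,400),interpolation=2)]))
```

```text
11.6 [0.59013486 0.02351573 0.09167446] 29.99968260526657
```

View pics/c6.png

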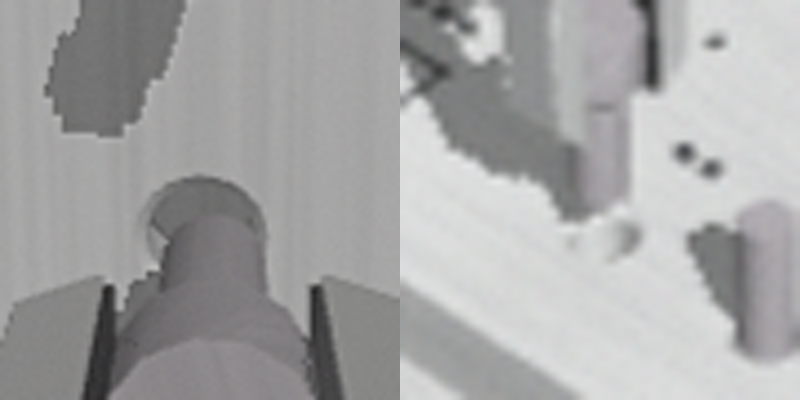

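Run:
```python
from h import *
C=cal("wrist"); g=lambda u,v:(235+u/4.444,180+v/4.444)
p=ray(C,g(205,235),.03); print("pocket",p)
a=np.linspace(0,6.283,60)
o=np.mean([robot.get_obs()["tool_pos"] for _ in range(8)],0); print(o)
for r in (.0065,.008):
  q=proj(C,[[o[0]+r*np.cos(t),o[1]+r*np.sin(t),o[2]-.047] for t in a]); print("foot crop",((q.min(0)-[235,180])*4.444).round(),((q.max(0)-[235,180])*4.444).round())
for c in ([.5892,.0224],[.5895,.0235]):
  for r in(.009,.011):
    q=proj(C,[[c[0]+r*np.cos(t),c[1]+r*np.sin(t),.03] for t in a]); print("pocket crop",((q.min(0)-[235,180])*4.444).round(),((q.max(0)-[235,180])*4.444).round())
```

```text
pocket [0.58978123 0.01977274 0.03      ]
[0.59042233 0.02320034 0.0920656 ]
foot crop [170. 208.] [254. 288.]
foot crop [160. 199.] [264. 297.]
pocket crop [149. 167.] [259. 271.]
pocket crop [137. 155.] [271. 282.]
pocket crop [151. 161.] [261. 265.]
pocket crop [139. 149.] [274. 276.]
```

Call:
carry_out(
  increments=[
    [230,[-1.1,-1.3,0],0],
    [230,[0,0,8],0],
    [230,[0,0,5],0],
    [230,[0,0,2],0],
    [230,[0,0,2],0],
    [230,[0,0,2],0],
    [230,[0,0,0],0],
  ],
)

```text
time: 12.4
tool_pos: [0.5884, 0.0218, 0.0714]
ee_rot: [-3.141, -0.0, 1.707]
wrist_force: [0.0, 0.4, -1.1]
width: 0.0249
finger_force: 30.0
```

Call:
carry_out(
  increments=[
    [230,[0,0,4],0],
    [230,[0,0,4],0],
    [230,[0,0,3],0],
    [230,[0,0,1.5],0],
    [230,[0,0,0],0],
  ],
)

```text
time: 12.9
tool_pos: [0.5883, 0.0218, 0.0588]
ee_rot: [-3.141, -0.0, 1.707]
wrist_force: [0.4, -0.8, -2.3]
width: 0.0252
finger_force: 30.0
```

Call:
carry_out(
  increments=[
    [60,[0,0,0],0],
    [60,[0,0,0],0],
    [60,[0,0,0],0],
    [60,[0,0,0],0],
    [60,[0,0,0],0],
  ],
)

```text
time: 13.4
tool_pos: [0.5887, 0.0219, 0.0595]
ee_rot: [3.141, -0.0, 1.707]
wrist_force: [0.6, 0.7, -0.6]
width: 0.0622
finger_force: 0.0
```

Call:
carry_out(
  increments=[
    [60,[0,0,-30],0],
    [60,[0,0,-40],0],
    [60,[0,0,-40],0],
    [60,[0,0,0],0],
  ],
)

```text
time: 13.8
tool_pos: [0.5922, 0.0217, 0.1773]
ee_rot: [3.128, 0.003, 1.707]
wrist_force: [0.2, 0.8, 0.6]
width: 0.0716
finger_force: 0.0
```

Run:
```python
from h import *
o=robot.get_obs();print(o["time"],o["tool_pos"],o["ee_rot"])
s=robot.snapshot("scene");t=robot.snapshot("top");cv2.imwrite("pics/scene7.png",s);cv2.imwrite("pics/top7.png",t)
C=cal("scene");print(proj(C,[[.589,.022,.07],[.5813,.0818,.07]]))
# tweezers detail from the top and scene cameras
q=proj(C,[.528,-.37,.04]);print(q)
cv2.imwrite("pics/c7.png",np.hstack([cv2.resize(s[180:260,250:330],(300,300),interpolation=2),cv2.resize(s[105:155,170:230],(480,400),interpolation=2)[:300]]))
```

```text
13.8 [0.59219933 0.02168809 0.17731329] [3.12773665e+00 2.52456031e-03 1.70689126e+00]
[[269.64751047 198.98386914]
 [290.79051389 211.7124889 ]]
[[196.82918767 126.47763337]]
```

Run:
```python
from h import *
plan([500,-350,165],14.5,12,[590,21.7,170],97.8)
```

```text
[[[-29.7, -11.6, 0.4], 6.9], [[-30.9, -8.0, 0.4], 6.9], [[-31.6, -4.2, 0.4], 6.9], [[-31.9, -0.4, 0.4], 7.0], [[-31.7, 3.5, 0.4], 6.9], [[-31.0, 7.3, 0.4], 7.0], [[-29.9, 11.0, 0.4], 6.9], [[-28.4, 14.5, 0.4], 7.0], [[-26.4, 17.8, 0.4], 6.9], [[-24.0, 20.9, 0.5], 7.0], [[-21.3, 23.6, 0.4], 6.9], [[-18.4, 26.1, 0.5], 7.0]] [ 500. -350.  165.] 14.5
```

Call:
carry_out(
  increments=[
    [0,[-30,-12,0],7],
    [0,[-31,-8,0],7],
    [0,[-32,-4,0],7],
    [0,[-32,0,0],7],
    [0,[-32,4,0],7],
    [0,[-31,7,0],7],
    [0,[-30,11,0],7],
    [0,[-28.5,14.5,0],7],
  ],
)

```text
time: 14.7
tool_pos: [0.526, -0.2279, 0.1665]
ee_rot: [-3.137, 0.001, 0.725]
wrist_force: [-0.2, -0.4, 0.8]
width: 0.0941
finger_force: 0.0
```

Call:
carry_out(
  increments=[
    [0,[-26.5,18,0],7],
    [0,[-24,21,0],7],
    [0,[-21,25,0],7],
    [0,[-18,30,0],6.3],
    [0,[0,5,0],0],
    [0,[0,0,0],0],
    [0,[0,0,0],0],
  ],
)

```text
time: 15.4
tool_pos: [0.5, -0.3592, 0.1677]
ee_rot: [-3.139, 0.001, 0.254]
wrist_force: [0.3, 0.0, -0.4]
width: 0.094
finger_force: 0.0
```

Run:
```python
from h import *
o=robot.get_obs();print(o["time"],o["tool_pos"],np.degrees(o["ee_rot"]))
w=robot.snapshot("wrist");cv2.imwrite("pics/wrist8.png",w)
C=cal("wrist");print(proj(C,[[.527,-.37,.046],[.58,-.346,.046],[.45,-.39,.046]]))
s=cv2.imread("pics/scene7.png")
c=np.zeros((600,800,3),np.uint8); c[:]=cv2.resize(w,(800,600),interpolation=2)
c[440:600,0:160]=cv2.resize(s[190:230,255:295],(160,160),interpolation=2); cv2.imwrite("pics/c8.png",c)
```

```text
15.4 [ 0.50002403 -0.35923314  0.16774333] [-1.79832603e+02  6.30124162e-02  1.45785092e+01]
[[301.93610553 181.06348301]
 [291.22932795 113.59931422]
 [300.50783952 263.63849237]]
```

View pics/c8.png

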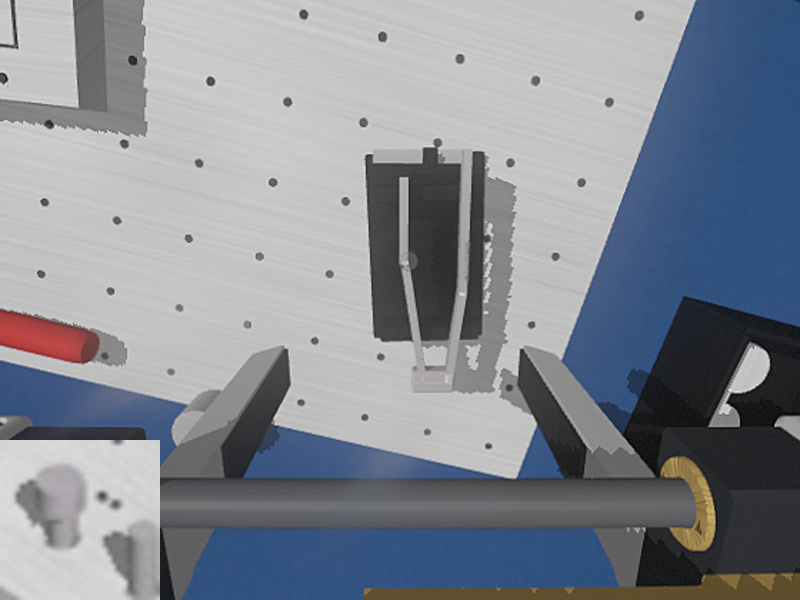

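Run:
```python
from h import *
C=cal("wrist"); g=lambda u,v:((u+.5)/1.42857-.5,(v+.5)/1.42857-.5)
r=lambda u,v,z=.046:ray(C,g(u,v),z)[:2]*1000
pts={"padM":(408,261),"tipMin":(408.5,178),"tipFin":(460,178),"gaugeNearL":(373,163),"gaugeNearR":(459,163),"heelL":(412,391),"heelR":(452,391),"marker":(430.5,163)}
for k,v in pts.items(): print(k,r(*v).round(1))
# fit: tweezers yaw & origin from model points
M={"padM":(0,16),"tipMin":(50,16),"tipFin":(50,-16),"heelL":(-90,14),"heelR":(-90,-14)}
A=np.array([M[k] for k in M][:3]+[( -90,0)],float); B=np.array([r(*pts[k]) for k in list(M)[:3]]+[(r(*pts["heelL"])+r(*pts["heelR"]))/2])
H=(A-A.mean(0)).T@(B-B.mean(0)); th=np.arctan2(H[0,1]-H[1,0],H[0,0]+H[1,1]); R=np.array([[np.cos(th),-np.sin(th)],[np.sin(th),np.cos(th)]])
t=B.mean(0)-R@A.mean(0); print("yaw",np.degrees(th),"origin",t,"res",(A@R.T+t-B).round(1).tolist())
print("marker in tw",R.T@(r(*pts["marker"])-t))
w=cv2.imread("pics/wrist8.png")
```

```text
padM [ 522.  -356.3]
tipMin [ 570.3 -343.9]
tipFin [ 578.  -373.3]
gaugeNearL [ 573.3 -321.5]
gaugeNearR [ 586.1 -370.3]
heelL [ 437.  -381.4]
heelR [ 443.8 -407.4]
marker [ 581.8 -354.1]
yaw 14.99688952767302 origin [ 526.31815849 -371.45492595] res [[0.1, 0.3], [0.2, 0.8], [0.7, -0.7], [-1.0, -0.4]]
marker in tw [58.10302982  2.35236268]
```

The view shows the headed pin home, with its head at the predicted spot. The tweezers lie at (527,-371) with yaw 15°, and the fit residuals are below 1 mm. The marker at (430,157) is about 2.3 mm to +y, so the gap wanted is about 18.4 mm, which is roughly 8.4 mm of pad squeeze (opening about 35.6 mm, about 158 counts).

Call:
carry_out(
  increments=[
    [0,[12,9,0],-0.4],
    [0,[11.7,9.3,0],0],
    [0,[0,0,30],0],
    [0,[0,0,30],0],
    [0,[0,0,30],0],
    [0,[0,0,25],0],
    [0,[0,0,0],0],
    [0,[0,0,0],0],
  ],
)

```text
time: 16.25
tool_pos: [0.5281, -0.3711, 0.0544]
ee_rot: [-3.141, 0.0, 0.262]
wrist_force: [0.2, -0.2, -0.6]
width: 0.0938
finger_force: 0.0
```

Run:
```python
from h import *
o=robot.get_obs();print(o["time"],o["tool_pos"],np.degrees(o["ee_rot"][2]),o["wrist_force"])
w=robot.snapshot("wrist");cv2.imwrite("pics/wrist9.png",w)
C=cal("wrist");a=np.radians(15);R=np.array([[np.cos(a),-np.sin(a)],[np.sin(a),np.cos(a)]])
X=[[*(R@np.array(p)/1000+[.5275,-.371]),.046] for p in [(0,16),(50,16),(50,-16),(55,2.4),(58,-20),(66,-20)]];print(proj(C,X).round(1).tolist())
```

```text
16.25 [ 0.52813093 -0.37106552  0.0543837 ] 14.992150694911224 [ 0.24491817 -0.21697032 -0.64736495]
[[252.0, 259.8], [249.6, 173.9], [309.3, 173.9], [275.0, 164.6], [317.2, 158.9], [317.6, 143.6]]
```

Call:
carry_out(
  increments=[
    [0,[0,0,10],0],
    [0,[0,0,9.3],0],
    [80,[0,0,0],0],
    [100,[0,0,0],0],
    [115,[0,0,0],0],
    [130,[0,0,0],0],
    [140,[0,0,0],0],
    [140,[0,0,0],0],
  ],
)

```text
time: 17.1
tool_pos: [0.5279, -0.3723, 0.0352]
ee_rot: [3.141, -0.0, 0.26]
wrist_force: [-0.7, -0.0, 0.8]
width: 0.0493
finger_force: 0.0
```

Call:
carry_out(
  increments=[
    [145,[0,0,0],0],
    [150,[0,0,0],0],
    [154,[0,0,0],0],
    [157,[0,0,0],0],
    [157,[0,0,0],0],
    [157,[0,0,0],0],
  ],
)

```text
time: 17.7
tool_pos: [0.5279, -0.3722, 0.0351]
ee_rot: [3.142, -0.0, 0.26]
wrist_force: [1.6, -0.3, 0.5]
width: 0.0362
finger_force: 9.3
```

Call:
carry_out(
  increments=[
    [157,[0,0,-5],0],
    [157,[0,0,-10],0],
    [157,[0,0,-15],0],
    [157,[0,0,-15],0],
    [157,[0,0,-10],0],
    [157,[0,0,0],0],
    [157,[0,0,0],0],
    [157,[0,0,0],0],
  ],
)

```text
time: 18.5
tool_pos: [0.5273, -0.3719, 0.0891]
ee_rot: [-3.14, 0.001, 0.26]
wrist_force: [0.7, -0.0, -2.0]
width: 0.0365
finger_force: 8.6
```

Run:
```python
from h import *
o=robot.get_obs();print(o["time"],o["tool_pos"],np.degrees(o["ee_rot"][2]),o["width"],o["finger_force"],o["wrist_force"])
plan([602,-78,90],15,12)
```

```text
18.5 [ 0.52734716 -0.37186078  0.08908519] 14.897808152786148 0.03648339025278117 8.557726889848709 [ 0.67223262 -0.03781208 -2.01415244]
[[[12.3, -22.1, -0.1], np.float64(-0.0)], [[12.3, -22.1, -0.1], np.float64(-0.0)], [[12.3, -22.1, -0.1], np.float64(-0.0)], [[12.3, -22.1, -0.1], np.float64(-0.0)], [[12.3, -22.0, -0.1], np.float64(-0.0)], [[12.3, -22.1, -0.1], np.float64(-0.0)], [[12.3, -22.0, -0.1], np.float64(-0.0)], [[12.3, -22.1, -0.0], np.float64(-0.0)], [[12.3, -22.0, -0.1], np.float64(-0.0)], [[12.3, -22.1, -0.0], np.float64(-0.0)], [[12.3, -22.0, -0.1], np.float64(-0.1)], [[12.4, -22.1, -0.0], np.float64(-0.0)]] [602. -78.  90.] 15.0
```

Call:
carry_out(
  increments=[
    [157,[6,-11,0],0],
    [157,[12,-22,0],0],
    [157,[12.3,-22,0],0],
    [157,[12.3,-22,0],0],
    [157,[12.3,-22,0],0],
    [157,[12.3,-22,0],0],
    [157,[12.3,-22,0],0],
    [157,[12.3,-22,0],0],
  ],
)

```text
time: 19.3
tool_pos: [0.5738, -0.187, 0.0892]
ee_rot: [-3.14, 0.001, 0.261]
wrist_force: [0.6, -0.4, -0.8]
width: 0.0364
finger_force: 8.5
```

Call:
carry_out(
  increments=[
    [157,[12.3,-22,0],0],
    [157,[12.3,-22,0],0],
    [157,[12.3,-22,0],0],
    [157,[12.3,-22,0],0],
    [157,[6.3,-11.5,0],0],
    [157,[0,0,0],0],
    [157,[0,0,0],0],
    [157,[0,0,0],0],
  ],
)

```text
time: 20.1
tool_pos: [0.6019, -0.0798, 0.0899]
ee_rot: [3.141, 0.0, 0.259]
wrist_force: [0.0, -1.3, -0.8]
width: 0.0364
finger_force: 8.6
```

Run:
```python
from h import *
o=robot.get_obs();print(o["time"],o["tool_pos"],np.degrees(o["ee_rot"][2]),o["width"],o["finger_force"],o["wrist_force"])
w=robot.snapshot("wrist");cv2.imwrite("pics/wrist10.png",w)
c=cv2.resize(w[120:280,200:360],(600,600),interpolation=2)
s=robot.snapshot("scene");cv2.imwrite("pics/scene10.png",s)
x=cv2.resize(s[110:250,200:300],(200,280),interpolation=2); p=np.zeros((600,200,3),np.uint8);p[:280]=x
cv2.imwrite("pics/c10.png",np.hstack([c,p]))
```

```text
20.1 [ 0.60185028 -0.07975336  0.08985852] 14.834752513429518 0.036426911256343376 8.56703907251358 [ 0.01094595 -1.27733472 -0.7652189 ]
```

View pics/c10.png

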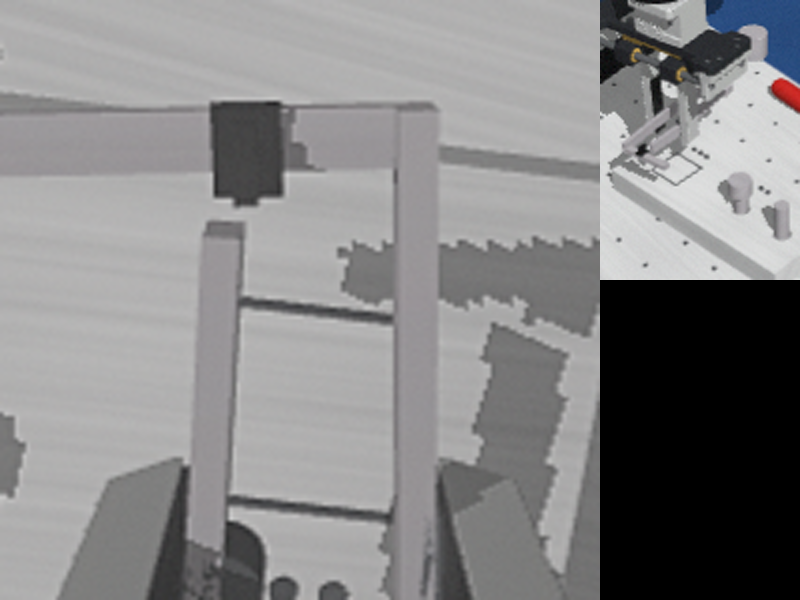

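The moving tip's inner edge is at u≈243 and the marker line at u≈246 (7.7 px/mm), so the tip is about 0.4 mm off against the 2.5 mm allowed. The tweezers are level, about 58 mm above place 3 and held with 8.6 N, and both pins still stand home in the scene inset. I'll let it settle briefly and hand in.

Call:
carry_out(
  increments=[
    [157,[0,0,0],0],
    [157,[0,0,0],0],
    [157,[0,0,0],0],
    [157,[0,0,0],0],
    [157,[0,0,0],0],
  ],
)

```text
time: 20.7
tool_pos: [0.6021, -0.0788, 0.09]
ee_rot: [-3.142, -0.0, 0.26]
wrist_force: [0.7, -0.5, -0.5]
width: 0.0362
finger_force: 8.6
```

```bash
python3 -c "
from h import *
o=robot.get_obs();print(o['time'],o['tool_pos'],o['width'],o['finger_force']);print(robot.close_job())"
```

```text
20.7 [ 0.60213602 -0.07875174  0.08997908] 0.03617483630754497 8.564233034849167
the job is handed in; nothing more can be done
None
```

I handed the job in at 20.7 s, with no verdict returned: by my images and readings both pins are home in pockets 1 and 2, and the tweezers are held level and steady about 58 mm above place 3 with the moving tip about 0.4 mm from the marker line.

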